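# Set the round-bottomed flask upright in the ring station and lock its neck clamp

### The arm

A 6-joint arm with a two-finger parallel gripper is mounted at the origin on a cart in front of the work surface, level with it; the furniture and walls round the work are solid. World frame = base frame: x ahead of the robot, y to its left, z up, the work surface at z = 0. Lengths are in m, angles in rad, forces in N, time in s.
With the tool pointing down it reaches from about 0.325 to 0.925 m from the base axis. Payload 3.1 kg.
Tool frame: the origin (TCP) lies on the centre line of the jaws, within the pads' length; the fingertips stand 11 mm ahead of it and the grasp point (between the pads) lies 8 mm behind it (robot.finger_overhang is the distance from the TCP to the fingertips, in m); z points along the fingers, y is the line along which they close (so a half turn about z gives the same grasp; the last joint's range is limited). The gripper opens to 85 mm and grips with 20 to 120 N. Pads are 22 mm wide; open, the fingers measure 114 mm over their backs; the gripper's body (76 mm by 85 mm) begins 54 mm behind the grasp point. The pads swing forward as they close: fully open they stand 13 mm farther back than shut.
Start: joints at [-1.308, 0.217, 1.613, -0, 1.311, -0.112], TCP at [0.229, -0.582, 0.242] pointing down, gripper open.
Joint ranges: [-2.75, 2.75], [-0.78, 2.1], [0.31, 2.55], [-1.13, 4.27], [0.13, 2.63], [-2.58, 2.58]. Speed limits (rad/s): [2.79, 2.79, 3.14, 3.14, 3.14, 3.14].

### API

Orientations are given as a unit quaternion [x, y, z, w].
In Python, from cell import robot, imaging, job gives the robot as it stands.
- The arm moves only by the tool carry_out, never from a script. Its argument "steps" is a list that holds one entry, the list of rows, each a list of 7 numbers: the shift along the tool's x, y, z in mm, then the turn, a rotation vector about the tool's x, y, z in degrees, then the finger opening in mm, from 0 to 85.4. In form: [[[dx, dy, dz, ax, ay, az, claw], ...]]. A call has 1 to 5 rows; each row is the pose to reach, as a shift and turn from the pose commanded when the call began, along the tool's axes at that moment; what a row does not reach only later rows make up. A row lasts 1/10 s, in which the tool goes at most 50 mm and 8.59 degrees, less where a joint would pass 70% of its speed; a pose out of reach is approached as far as the arm can. A call with a gripper value outside its range is refused whole. The fingers move at their own pace and stop on an object; "force" is the grip in N (left out, the last holds). Time passes only in rows, so rows that repeat a pose let the fingers close. It gives the time, the measured TCP pose, the force, the opening and the grip force at its end, in the units of the state.
- robot.get_obs(): the state, without advancing time (a new reading comes with each control period).
- imaging.capture(name): name is "scene" or "top" or "wrist"; returns (picture, depth): 420x560x3 uint8, red, green, blue; 420x560 float32, m along the optical axis (not along the pixel's ray), 0 where there is no reading.
- imaging.camera_model(name): a dict with "fx", "fy", "cx", "cy" (pixels), "R" (3x3) and "t" (3): a world point X has camera coordinates R X + t; the wrist camera has in their place "hand_eye" (4x4, takes a point from camera to tool coordinates, whose origin is the TCP and whose axes are the flange's). Camera axes: x right, y down, z forward; pixel columns grow to the right and rows downward; lengths in m; the calibration is good to about 2 mm. A picture is of the moment at which its call begins: read the wrist's pose just before it. camera_model takes no time and is no camera call.
- job.close_job(): hands the job in; it is judged then, once.
Trained networks look in the newest picture that a camera, given by its name, has taken for a name from the list of things; names that differ only in an ending like _2 or _b are one class to them, and where a whole thing is asked for, a point or a joint stands for the part that bears it (a point fixed in the world has none). Each returns a list of dicts, best first, with "p" (0 to 1); they miss things now and then, are a little off and sometimes report something else, mostly with a low value. They report only what shows in the picture. A call takes as long as a camera call.
- imaging.boxes_of(camera, query): "position" ([x, y, z] in m, in world coordinates, good to about 4 mm: the middle of the surface that is visible of it).
The state is a dict: "time_s": time; "joint_pos": joint angles; "qd": joint speeds; "joint_efforts": joint torques, N m; "tcp_pos": TCP position; "tool_rot": TCP orientation; "ft_force": force on the tool from outside, world axes, zero at the start; "torque": the same for the moment, N m; "finger_gap": finger opening in m; "gripper_force": force on a finger pad.
Only numpy, scipy, OpenCV 4.12 (cv2) and the standard library are available. Lean on these libraries where they do the work, as an engineer would, in place of code of your own. Each camera call takes 0.05 s, during which the arm holds its last target. There are 200 camera calls.

### The job

Take the amber flask off the slanted cooling stand, bring its neck in between the open clamp prongs and lower it by hand, without dropping it, into the cork ring of the flask station. Let go so that it stands upright and centred there with the clamp still open, then swing the red cam lever fully round to its stop, so that the prongs lock on the neck. Leave the clear flask resting on the stand and the bottles round about where they are.

Things in the scene. Friction and masses are not known exactly. Their poses are not given: they have to be found in the camera images.
- amber_flask_center (a point): Amber glass flask, round bulb 72 mm in diameter, straight neck 28 mm in diameter (30 at the rim) with a white band, 185 mm long in all, 0.14 kg. The neck is straight from 79 mm above the underside up. It cannot stand on a flat surface. Point on its axis, 92.5 mm from the underside; z along the neck to the rim. At first it rests on the stand, neck 35 degrees from vertical
- amber_flask_bulb (a point): Centre of the amber flask's bulb, on its axis, 36 mm from the underside and 56.5 mm below amber_flask_center; same axes
- clear_flask_center (a point): The same kind of flask in clear glass, on the other place of the stand (left and right vary): middle of its axis, 92.5 mm from its underside; z towards its rim. It stays there
- cooling_stand: Fixed steel stand, base 135 x 235 x 8 mm; origin mid underside, x away from the robot, y left. Cork rings (84 mm across, 35 mm high) at x = 35, y = -57.5 and 57.5 mm carry the bulbs; a bent 8 mm bar along y carries the necks in open Vs, 78 mm up from the bulb's centre. Necks lean to -x; rims at about x = -50 mm, up to 185 mm above the table. Flasks lift straight up and out
- flask_station: Fixed. Grey base 190 x 120 x 12 mm; origin mid underside, open front at -x (robot's side), y left. Cork ring (84 mm across, top 39 mm above the table) at x = -40 mm. A post at x = +38 mm carries two blue prongs with cork V pads, 133 to 150 mm above the table, forward past the ring's axis to x = -60 mm. The upright flask goes in from the front: bulb above the ring and under the prongs
- ring_seat (a point): The point where the bulb's centre lies when it sits properly in the station's ring: on the ring's axis, 58 mm above the table (the bulb's underside is then 22 mm, the rim 207 mm above the table). The seat is a 45-degree cone
- left_prong: Left blue prong of the neck clamp (station's +y side), origin at its pivot 142 mm above the table. Both prongs close as the lever turns. Open, their V pads stand 45 to 50 mm apart at the front and at least 6 mm clear of a 28 mm neck on the ring's axis; the bulb cannot pass down between them
- right_prong: Right blue prong of the neck clamp (station's -y side), as the left one; its V pad is sprung
- lever_grip (a point): Middle of the red handle of the cam lever, 70 mm from the lever's pivot, 158 mm above the table; the handle is 46 mm long, 16 mm wide and 22 mm high
- lever_pivot (a point): On the lever's upright pivot axis, 158 mm above the table, 82 mm behind the ring's axis
- cam_lever (a joint): Cam lever about an upright axis, rad. 0 = open, pointing to the station's left (+y, 5 degrees forward of it); grows clockwise seen from above as the handle is pushed back and round; 1.745 = stop, locked, pointing straight back (+x, 5 degrees past it). Starts between 0 and 0.25. Takes about 4 to 7 N at the handle and stays where it is left
- bottle_plain: Clear wide-mouth bottle with white cap, 90 mm in diameter, 213 mm tall; origin mid underside. Leave alone
- bottle_buffer: Small white bottle with white cap, 44 mm in diameter, 86 mm tall, between stand and station; origin mid underside. Leave alone
- bottle_stock: Brown bottle with white cap, 52 mm in diameter, 110 mm tall, at the back; origin mid underside. Leave alone

How it is judged:
On the way, in this order (a step that is already met when the one before it is completed fails the run):
1. the amber flask is lowered into the ring while still held: bulb within 6 mm of its seat (distance between amber_flask_bulb and ring_seat below 0.006 m and contact force between the fingers and amber_flask above 0.5 N), for 0.1 s.
2. let go, it sits in the ring by itself, upright within 8 degrees, with the clamp still open (lever below 0.6 rad) (distance between amber_flask_bulb and ring_seat below 0.004 m and contact force between the fingers and amber_flask below 0.05 N and angle between amber_flask_center's own z axis and vertical below 0.14 rad and value of joint cam_lever below 0.6 rad), for 0.2 s.
At the end, for the whole second after the job is handed in: Cam lever at its stop (above 1.62 rad), both prongs pressing on the neck (over 1.5 N each), bulb within 4 mm of its seat in the ring, flask upright within 3.4 degrees and at rest, clear flask still on the stand within 15 mm of where it was (value of joint cam_lever above 1.62 rad and distance between amber_flask_bulb and ring_seat below 0.004 m and angle between amber_flask_center's own z axis and vertical below 0.06 rad and contact force between each of left_prong, right_prong and amber_flask above 1.5 N and linear speed of amber_flask below 0.02 m/s and distance of clear_flask_center from where it was at the start of the episode below 0.015 m); the robot touches nothing.
It fails at once if the clear flask is knocked out of its place (over 30 mm) (distance of clear_flask_center from where it was at the start of the episode above 0.03 m).
It fails at once if one of the three bystanding bottles is pushed more than 40 mm (distance of any of bottle_plain, bottle_buffer, bottle_stock from where it was at the start of the episode above 0.04 m).
It also fails if it takes over 53 s, if anything falls off the work surface, if the arm or the gripper's body presses on something with over 40 N, if the wrist force passes 120 N, or if a joint passes its speed limit or range.

## Working session

There is one attempt and no reset: what is moved stays moved. The work goes in short steps, Python scripts to look and compute and a tool call to move; the robot and the scene stay as the last step left them, time stands still between calls to the robot, and variables do not carry over. Pictures are saved under pics/ and viewed, at most 10 in all, crops included, and the job is handed in when it is done.

Besides the shell and the picture viewer there is one more tool, called after "Call:" as name(argument=value, ...), one argument or row to a line, values as JSON. carry_out: Moves the arm, as the interface text tells. Its arguments: {"type":"object","properties":{"steps":{"type":"array","items":{"type":"array","items":{"type":"array","items":{"type":"number"}}}},"force":{"type":"number"}},"required":["steps"]}

```bash
mkdir -p pics; ls
cat > h.py <<'E'
import numpy as np, cv2
from scipy.spatial.transform import Rotation as Rn
from cell import robot, imaging, job
def cap(n):
    o=robot.get_obs(); p,d=imaging.capture(n); m=imaging.camera_model(n)
    return o,p,d,m
def cloud(n):
    o,p,d,m=cap(n)
    v,u=np.mgrid[:420,:560]
    C=np.stack([(u-m['cx'])/m['fx']*d,(v-m['cy'])/m['fy']*d,d],-1)
    if 'R' in m: W=(C-np.array(m['t']))@np.array(m['R'])
    else:
        H=np.array(m['hand_eye']); T=C@H[:3,:3].T+H[:3,3]
        W=T@Rn.from_quat(o['tool_rot']).as_matrix().T+np.array(o['tcp_pos'])
    W[d==0]=np.nan
    return p,W
def save(n,p): cv2.imwrite('pics/'+n+'.png',p[:,:,::-1])
def rel(target_pos,target_R):
    o=robot.get_obs(); R=Rn.from_quat(o['tool_rot'])
    dp=R.inv().apply(np.array(target_pos)-o['tcp_pos'])*1000
    rv=(R.inv()*target_R).as_rotvec(degrees=True)
    return np.round(dp,1),np.round(rv,2)
E
python3 - <<'E'
from h import *
o=robot.get_obs(); print(o)
for n in ['scene','top']:
    p,W=cloud(n); save(n+'0',p); np.save(n+'.npy',W); np.save(n+'p.npy',p)
    for q in ['amber_flask_center','amber_flask_bulb','clear_flask_center','cooling_stand','flask_station','left_prong','right_prong','lever_grip','lever_pivot','bottle_plain','bottle_buffer','bottle_stock']:
        r=imaging.boxes_of(n,q); print(n,q,[(np.round(x['position'],3),round(x['p'],2)) for x in r[:2]])
print(robot.get_obs()['time_s'])
for n in ['scene','top']:
    m=imaging.camera_model(n); print(n,m)
E
```

```text
pics
{'time_s': 0.0, 'joint_pos': array([-1.30821322e+00,  2.17762473e-01,  1.61494661e+00,  1.69895384e-05,
        1.31131761e+00, -1.12236604e-01]), 'qd': array([-0.00144105, -0.00036409,  0.00028652,  0.00106896,  0.00244614,
       -0.00093958]), 'joint_efforts': array([-1.07923190e-04, -3.96853495e+01, -3.03855765e+01, -2.78329035e-04,
        9.78711963e-03, -9.11188948e-06]), 'tcp_pos': array([ 0.22860998, -0.5808281 ,  0.24095658]), 'tool_rot': array([ 9.82489793e-01,  1.86312440e-01, -8.32166990e-05, -1.21420001e-03]), 'ft_force': array([-0.10807224,  0.22550844, -0.5049447 ]), 'torque': array([0.01265849, 0.01871745, 0.01522273]), 'gripper_force': 0.0, 'finger_gap': 0.08508739125267271}
scene amber_flask_center [(array([0.501, 0.263, 0.088]), 0.62)]
scene amber_flask_bulb [(array([0.497, 0.261, 0.089]), 0.8)]
scene clear_flask_center []
scene cooling_stand [(array([0.475, 0.237, 0.008]), 0.88), (array([ 0.522, -0.172,  0.162]), 0.37)]
scene flask_station [(array([ 0.488, -0.208,  0.029]), 0.93), (array([0.5  , 0.259, 0.086]), 0.31)]
scene left_prong [(array([ 0.462, -0.2  
[... 1279 characters left out ...]
array([ 0.683, -0.1  ,  0.081]), 0.77), (array([ 0.465, -0.26 ,  0.149]), 0.69)]
1.3
scene {'fx': 407.3558207372599, 'fy': 407.3558207372599, 'cx': 275.92053234235044, 'cy': 215.1420665015406, 'R': array([[-0.89543164, -0.4451976 , -0.0011277 ],
       [-0.2338098 ,  0.47241721, -0.84979701],
       [ 0.37886033, -0.76067146, -0.52710888]]), 't': array([0.50850896, 0.2512272 , 0.77509577])}
top {'fx': 470.6335134738599, 'fy': 470.6335134738599, 'cx': 277.34879933062683, 'cy': 201.7407101283686, 'R': array([[ 0.01301203, -0.99937749, -0.03279202],
       [-0.98816182, -0.00783865, -0.15321476],
       [ 0.15286234,  0.03439746, -0.98764868]]), 't': array([0.01653782, 0.56479112, 0.99287483])}
```

View pics/top0.png

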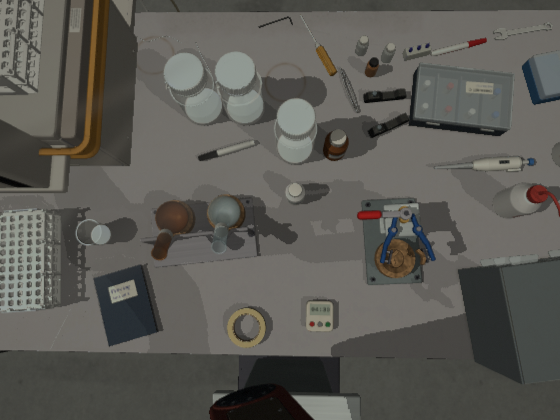

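View pics/scene0.png

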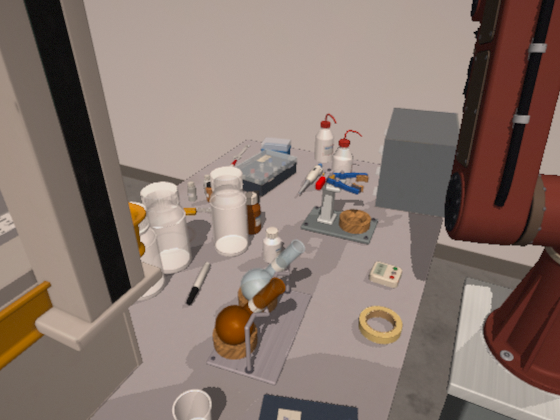

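The top view shows the station at about px (365-425, 198-285): ring at (398, 258), blue prongs open, red lever to the left at (372, 215). The stand is at (150-255, 205-265), with amber on the left (neck to (160, 250)) and clear on the right. Next I fit the geometry.

```bash
cat > fit.py <<'E'
from h import *
from scipy.optimize import least_squares
cl={n:(np.load(n+'p.npy').astype(float),np.load(n+'.npy')) for n in ['top','scene']}
def sel(n,lo,hi,f=None):
    p,W=cl[n]; k=np.all((W>lo)&(W<hi),-1)
    if f: k&=f(p[...,0],p[...,1],p[...,2])
    return W[k]
def rect(P):
    (c,s,a)=cv2.minAreaRect((P[:,:2]*1000).astype(np.float32)); return np.round(c,1),np.round(s,1),round(a,2)
for n in cl:
    print(n,'base',rect(sel(n,[.33,-.32,.008],[.62,-.12,.017])),'stand',rect(sel(n,[.36,.05,.005],[.62,.33,.012])))
    C=sel(n,[.33,-.32,.034],[.52,-.12,.044]); print(' ring',rect(C),len(C),np.median(C[:,2]))
    red=lambda r,g,b:(r>90)&(r>2.5*g)&(r>2.5*b)
    L=sel(n,[.45,-.3,.13],[.62,-.08,.19],red); print(' lever',rect(L) if len(L)>5 else 0,len(L),np.median(L,0) if len(L) else 0)
    blue=lambda r,g,b:(b>80)&(b>1.8*r)
    B=sel(n,[.33,-.35,.12],[.62,-.1,.17],blue); print(' prongs',rect(B),len(B),B.min(0),B.max(0))
    amb=lambda r,g,b:(r>1.8*b)
    A=sel(n,[.38,.19,.045],[.6,.32,.2],amb); print(' amb',len(A),A.min(0),A.max(0))
    def res(q):
        b=q[:3]; a=np.array([q[3],q[4],1]); a/=np.linalg.norm(a)
        d=A-b; s=d@a; r=np.linalg.norm(d-np.outer(s,a),axis=1); sph=np.linalg.norm(d,axis=1)-.036
        cyl=np.where((s>0.043)&(s<.15),r-.014,np.where(s<=0.0,9,9)); 
        return np.where(np.abs(sph)<np.abs(cyl),sph,cyl)
    q=least_squares(res,[.51,.245,.058,-.7,0],loss='soft_l1',f_scale=.002)
    print(' fit',np.round(q.x,4),'tilt',np.degrees(np.arctan(np.hypot(*q.x[3:]))),'az',np.degrees(np.arctan2(q.x[4],q.x[3])),'med',np.median(np.abs(res(q.x))))
# tall stuff near station right
p,W=cl['top']; 
for x in (470,500,540): print(W[300,x])
E
python3 fit.py
```

```text
top base (array([ 466.2, -232.1]), array([227., 120.]), 3.54) stand (array([486.4, 193.8]), array([267.4, 258.4]), 88.12)
 ring (array([ 444.1, -233.5]), array([80.7, 83.1]), 24.32) 633 0.03836172296131312
 lever (array([ 522.4, -157.7]), array([13.6, 43. ]), 1.09) 166 [ 0.52179172 -0.15787796  0.16753341]
 prongs (array([ 478.4, -229.4]), array([85. , 99.9]), 4.11) 243 [ 0.4325912  -0.28198538  0.14481892] [ 0.52233506 -0.18249058  0.15256589]
 amb 394 [0.43250218 0.21733453 0.05562634] [0.53790961 0.25577829 0.18848738]
 fit [ 0.5273  0.2518  0.0542 -0.6989 -0.0018] tilt 34.95003673397179 az -179.85562128214576 med 0.0017666516810229682
scene base (array([ 485.5, -226.1]), array([189.4, 121.4]), 2.93) stand (array([452. , 198.5]), array([251.8, 195. ]), 86.11)
 ring (array([ 456.7, -233.3]), array([ 82.9, 106.9]), 75.1) 303 0.03815118354853716
 lever (array([ 526.2, -176.1]), array([15.4, 88.6]), 9.67) 88 [ 0.52018089 -0.14538874  0.16469118]
 prongs (array([ 480.2, -225.8]), array([ 87.8, 104.2]), 4.52) 275 [ 0.43274042 -0.28094485  0.13222849] [ 0.52283284 -0.17722489  0.15025382]
 amb 1640 [0.43165032 0.23113645 0.04509667] [0.55684829 0.30347189 0.18443361]
 fit [ 0.5278  0.2544  0.0544 -0.6934 -0.0742] tilt 34.891614626697745 az -173.89462363336347 med 0.0006823844490594609
[ 0.35839987 -0.38636852  0.04329649]
[ 0.36620341 -0.38458109  0.19403127]
[ 0.36807147 -0.44564452  0.21268441]
```

```bash
cat >> h.py <<'E'
def frame(z,yhint):
    z=np.array(z,float); z/=np.linalg.norm(z); y=np.array(yhint,float); y-=y@z*z; y/=np.linalg.norm(y)
    return Rn.from_matrix(np.stack([np.cross(y,z),y,z],1))
E
python3 - <<'E'
from h import *
a=np.array([-.696,-.05,1]);a/=np.linalg.norm(a)
T=np.array([.528,.253,.0545])+a*.256
print(T,rel(T,frame(-a,[.07,-1,0])))
print(rel([.229,-.581,.33],Rn.from_quat(robot.get_obs()['tool_rot'])))
print(imaging.camera_model('wrist'))
E
```

```text
[0.38188124 0.24250296 0.26444075] (array([ 444.1, -710.9,  -22.1]), array([-5.26, 34.64, 16.91]))
(array([  0.4,  -0.5, -87.7]), array([0., 0., 0.]))
{'fx': 367.1544072015243, 'fy': 367.1544072015243, 'cx': 276.46339364130216, 'cy': 209.29333605960207, 'hand_eye': array([[-6.32975542e-04, -9.61901764e-01, -2.73394578e-01,
         7.01467377e-02],
       [ 9.99998804e-01, -2.23048540e-04, -1.53047659e-03,
         4.84142031e-04],
       [ 1.41118787e-03, -2.73395219e-01,  9.61900755e-01,
        -1.31494690e-01],
       [ 0.00000000e+00,  0.00000000e+00,  0.00000000e+00,
         1.00000000e+00]])}
```

Call:
carry_out(
  steps=[
    [[0, 0, -50, 0, 0, 0, 85], [26, -42, -50, 0, 0, 0, 85], [53, -85, -50, 0, 0, 0, 85], [79, -127, -50, 0, 0, 0, 85], [106, -170, -50, 0, 0, 0, 85]],
  ],
  force=35,
)

```text
time_s: 1.8
tcp_pos: [0.2651, -0.3838, 0.2924]
tool_rot: [0.983, 0.186, 0.0, 0.0]
ft_force: [0.8, -0.8, 0.8]
finger_gap: 0.0853
gripper_force: 0.0
```

Call:
carry_out(
  steps=[
    [[26, -42, 0, 0, 0, 0, 85], [53, -85, 0, 0, 0, 0, 85], [79, -127, 0, 0, 0, 0, 85], [106, -170, 0, 0, 0, 0, 85], [132, -212, 0, 0, 0, 0, 85]],
  ],
)

```text
time_s: 2.3
tcp_pos: [0.3101, -0.1385, 0.2926]
tool_rot: [0.983, 0.186, 0.001, 0.0]
ft_force: [1.6, 0.2, -0.8]
finger_gap: 0.0849
gripper_force: 0.0
```

Call:
carry_out(
  steps=[
    [[26, -42, 0, 0, 0, 0, 85], [53, -85, 0, 0, 0, 0, 85], [79, -127, 0, 0, 0, 0, 85], [106, -170, 0, 0, 0, 0, 85], [132, -212, 0, 0, 0, 0, 85]],
  ],
)

```text
time_s: 2.8
tcp_pos: [0.3554, 0.1072, 0.2929]
tool_rot: [0.982, 0.187, 0.001, 0.0]
ft_force: [1.2, -0.0, -0.2]
finger_gap: 0.0849
gripper_force: 0.0
```

Call:
carry_out(
  steps=[
    [[20, -30, 6, -1, 7, 3.4, 60], [40, -60, 12, -2, 14, 6.8, 60], [60, -90, 20, -3, 21, 10, 60], [74, -117, 28, -4.2, 28, 13.6, 60], [74, -117, 28, -5.3, 34.6, 16.9, 60]],
  ],
)

```text
time_s: 3.3
tcp_pos: [0.3815, 0.2425, 0.2647]
tool_rot: [0.955, 0.036, 0.296, -0.011]
ft_force: [0.4, -0.5, -0.7]
finger_gap: 0.0602
gripper_force: 0.0
```

Excellent tracking. Now measuring from the wrist.

```bash
cat > w.py <<'E'
from h import *
from scipy.optimize import least_squares
p,W=cloud('wrist'); save('wrist1',p)
P=p.astype(float); 
k=np.all((W>[.38,.19,.03])&(W<[.6,.32,.21]),-1)&(P[...,0]>1.8*P[...,2])
A=W[k]
def res(q):
    b=q[:3]; a=np.array([q[3],q[4],1]); a/=np.linalg.norm(a)
    d=A-b; s=d@a; r=np.linalg.norm(d-np.outer(s,a),axis=1); sph=np.linalg.norm(d,axis=1)-.036
    cyl=np.where((s>0.043)&(s<.15),r-.014,9)
    return np.where(np.abs(sph)<np.abs(cyl),sph,cyl)
q=least_squares(res,[.528,.254,.0545,-.69,-.05],loss='soft_l1',f_scale=.002).x
a=np.array([q[3],q[4],1]); a/=np.linalg.norm(a)
s=(A-q[:3])@a
print(len(A),np.round(q,4),'tilt',np.degrees(np.arccos(a[2])),'az',np.degrees(np.arctan2(a[1],a[0])),np.median(abs(res(q))),'smax',np.percentile(s,[95,99,99.8]))
T=q[:3]+a*.116; print(T,rel(T,frame(-a,[-a[1]*-1/.57*1.0,-1,0])))
E
python3 w.py
```

```text
4130 [ 0.5263  0.2531  0.0535 -0.6716 -0.0812] tilt 34.07936758929766 az -173.1061874337028 0.000606386247953377 smax [0.14761702 0.14891373 0.14961661]
[0.46179514 0.24526987 0.1495876 ] (array([  7. ,   2.2, 138.8]), array([ 1.52, -0.31,  9.18]))
```

View pics/wrist1.png

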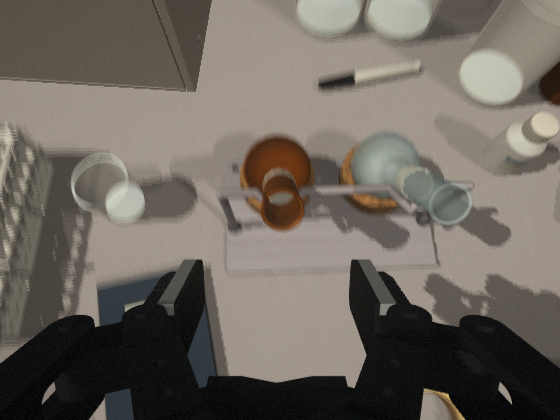

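Run:
```python
from h import *
q=np.array([.5265,.2533,.0537]); a=np.array([-.677,-.08,1]);a/=np.linalg.norm(a)
print(rel(q+a*.116,frame(-a,[.118,-1,0])))
```

```text
(array([  6.8,   1.8, 138.8]), array([ 1.46,  0.05, -2.03]))
```

Call:
carry_out(
  steps=[
    [[7, 2, 30, 1.4, 0, -2, 60], [7, 2, 70, 1.4, 0, -2, 60], [7, 2, 105, 1.4, 0, -2, 60], [7, 2, 130, 1.4, 0, -2, 60], [7, 2, 139, 1.4, 0, -2, 60]],
  ],
)

```text
time_s: 3.85
tcp_pos: [0.4652, 0.2427, 0.1505]
tool_rot: [0.955, 0.056, 0.291, -0.015]
ft_force: [-0.3, -2.1, -0.4]
finger_gap: 0.0599
gripper_force: 0.0
```

Call:
carry_out(
  steps=[
    [[0, 0, 0, 0, 0, 0, 20], [0, 0, 0, 0, 0, 0, 20], [0, 0, 0, 0, 0, 0, 20], [0, 0, 0, 0, 0, 0, 20], [0, 0, 0, 0, 0, 0, 20]],
  ],
  force=35,
)

```text
time_s: 4.35
tcp_pos: [0.4657, 0.2449, 0.1548]
tool_rot: [0.954, 0.057, 0.294, -0.017]
ft_force: [-2.1, 0.9, 2.9]
finger_gap: 0.0269
gripper_force: 34.9
```

Run:
```python
from h import *
q=np.array([.5265,.2533,.0537]); a=np.array([-.677,-.08,1]);a/=np.linalg.norm(a)
p,W=cloud('wrist'); save('wrist2',p)
o=robot.get_obs(); print(o['tcp_pos'],o['ft_force'],o['torque'],o['joint_pos'],rel(q+a*.116,frame(-a,[.118,-1,0])))
```

```text
[0.46575227 0.24486034 0.15476226] [-4.05988351  1.53063458  5.61501184] [0.15806007 0.44051218 0.11918132] [ 0.45558502 -0.15828108  2.28384026 -0.41771218  0.48055287  2.22678733] (array([-6.3, -1.3,  2. ]), array([ 0.05, -0.  ,  0.1 ]))
```

View pics/wrist2.png

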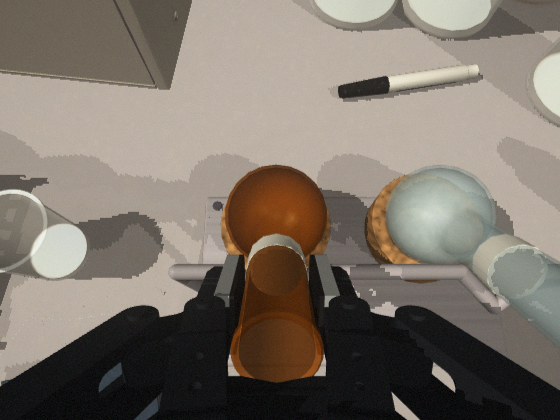

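Call:
carry_out(
  steps=[
    [[8, 0, -12, 0, 0, 0, 20], [17, 0, -25, 0, 0, 0, 20], [31, 0, -45, 0, 0, 0, 20], [47, 0, -70, 0, 0, 0, 20], [62, 0, -91, 0, 0, 0, 20]],
  ],
)

```text
time_s: 4.9
tcp_pos: [0.4645, 0.244, 0.2635]
tool_rot: [0.955, 0.057, 0.292, -0.016]
ft_force: [0.5, 1.5, -1.0]
finger_gap: 0.0272
gripper_force: 35.3
```

```bash
cat > held.py <<'E'
from h import *
from scipy.optimize import least_squares
import sys
def fit():
    p,W=cloud('wrist'); P=p.astype(float); o=robot.get_obs()
    R=Rn.from_quat(o['tool_rot']); L=R.inv().apply((W-o['tcp_pos']).reshape(-1,3)).reshape(W.shape)
    k=np.all((L>[-.06,-.06,-.05])&(L<[.08,.06,.18]),-1)&(P[...,0]>1.8*P[...,2]); A=L[k]
    def res(q):
        b=q[:3]; a=np.array([q[3],q[4],-1]); a/=np.linalg.norm(a)
        d=A-b; s=d@a; r=np.linalg.norm(d-np.outer(s,a),axis=1); sph=np.linalg.norm(d,axis=1)-.036
        cyl=np.where((s>0.043)&(s<.15),r-.014,9)
        return np.where(np.abs(sph)<np.abs(cyl),sph,cyl)
    q=least_squares(res,[0,0,.116,0,0],loss='soft_l1',f_scale=.002).x
    a=np.array([q[3],q[4],-1]); a/=np.linalg.norm(a)
    print(len(A),'tool b',np.round(q[:3]*1000,1),'a deg',np.round(np.degrees(a[:2]),2),'med',np.median(abs(res(q))))
    return o,R,q[:3],a,p
if __name__=='__main__':
    o,R,b,a,p=fit()
    print('world b',R.apply(b)+o['tcp_pos'],'a',R.apply(a),o['tcp_pos'],o['ft_force'],o['finger_gap'],o['gripper_force'],o['time_s'])
E
python3 held.py
```

```text
16372 tool b [-12.5   1.  121.9] a deg [-0.05  0.01] med 0.0006997769280835016
world b [0.52629757 0.25146008 0.16273413] a [-0.56483878 -0.06711049  0.82246783] [0.46761848 0.24556176 0.27012241] [2.71525058 2.21478434 2.62338408] 0.027418223221894255 35.25079965591431 4.95
```

Call:
carry_out(
  steps=[
    [[0, 0, 0, 0, 0, 0, 20], [0, 0, 0, 0, 0, 0, 20], [0, 0, 0, 0, 0, 0, 20]],
  ],
)

```text
time_s: 5.25
tcp_pos: [0.4639, 0.2436, 0.2599]
tool_rot: [0.955, 0.057, 0.291, -0.015]
ft_force: [0.7, -0.5, -1.8]
finger_gap: 0.0274
gripper_force: 35.2
```

```bash
python3 held.py
python3 - <<'E'
from h import *
print(robot.get_obs()['tcp_pos'])
p,W=cloud('wrist');save('wrist3',p)
E
```

```text
16387 tool b [ -6.5  -0.4 118.1] a deg [0.11 0.24] med 0.0005846915862119176
world b [0.52414205 0.25082023 0.15844758] a [-0.55154568 -0.06578138  0.83154686] [0.46411187 0.24373706 0.26014368] [-0.73673549 -0.11249356 -0.81585886] 0.027053484751233463 35.23778200149536 5.3
[0.46411187 0.24373706 0.26014368]
```

View pics/wrist3.png

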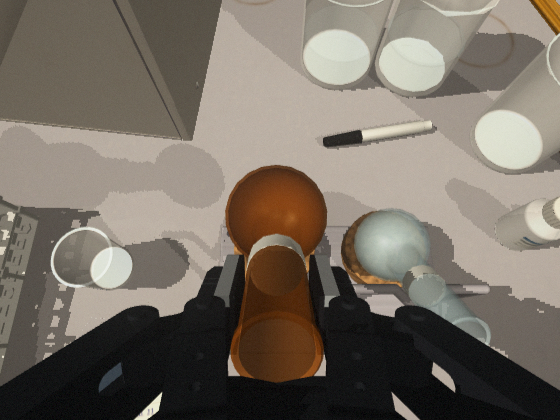

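Run:
```python
from h import *
t=np.radians(3.2)
F=frame([0,0,-1],[np.sin(t),-np.cos(t),0]); print(rel([.42,.244,.385],F))
d=F.inv().apply(np.array([.337,-.234,.205])-[.42,.244,.385])*1000; print(d)
```

```text
(array([  32.9,   -4.8, -127.9]), array([ -0.82, -33.89,   3.51]))
[-109.55326281  472.62150036  180.        ]
```

Call:
carry_out(
  steps=[
    [[12, -1, -35, 0, -4, 0.5, 20], [20, -2, -65, -0.3, -12, 1.3, 20], [26, -3, -90, -0.5, -20, 2, 20], [30, -4, -112, -0.7, -28, 2.9, 20], [33, -5, -128, -0.8, -33.9, 3.5, 20]],
  ],
)

```text
time_s: 5.85
tcp_pos: [0.4216, 0.2448, 0.3896]
tool_rot: [1.0, 0.028, 0.001, -0.001]
ft_force: [0.0, 0.1, -1.9]
finger_gap: 0.0271
gripper_force: 35.2
```

Call:
carry_out(
  steps=[
    [[-3, 20, 0, 0, 0, 0, 20], [-10, 55, 0, 0, 0, 0, 20], [-20, 100, 0, 0, 0, 0, 20], [-30, 145, 0, 0, 0, 0, 20], [-40, 190, 0, 0, 0, 0, 20]],
  ],
)

```text
time_s: 6.35
tcp_pos: [0.3911, 0.0511, 0.3861]
tool_rot: [1.0, 0.029, 0.002, -0.001]
ft_force: [0.1, -0.4, -1.3]
finger_gap: 0.0272
gripper_force: 35.2
```

Call:
carry_out(
  steps=[
    [[-10, 45, 5, 0, 0, 0, 20], [-20, 90, 15, 0, 0, 0, 20], [-30, 135, 30, 0, 0, 0, 20], [-42, 178, 50, 0, 0, 0, 20], [-54, 215, 75, 0, 0, 0, 20]],
  ],
)

```text
time_s: 6.85
tcp_pos: [0.3496, -0.1676, 0.3111]
tool_rot: [1.0, 0.028, 0.003, 0.0]
ft_force: [1.1, 0.1, -0.9]
finger_gap: 0.0276
gripper_force: 35.2
```

Call:
carry_out(
  steps=[
    [[-6, 25, 22, 0, 0, 0, 20], [-12, 45, 45, 0, 0, 0, 20], [-16, 60, 60, 0, 0, 0, 20], [-16, 67, 65, 0, 0, 0, 20], [-16, 67, 65, 0, 0, 0, 20]],
  ],
)

```text
time_s: 7.35
tcp_pos: [0.3375, -0.2328, 0.2451]
tool_rot: [1.0, 0.027, 0.001, -0.002]
ft_force: [0.1, 1.5, -1.4]
finger_gap: 0.0272
gripper_force: 35.2
```

```bash
cat > st.py <<'E'
from held import *
def circ(C,r0=.042):
    return C
o,R,b,a,p=fit()
print('world b',R.apply(b)+o['tcp_pos'],'a',np.round(R.apply(a),3),o['tcp_pos'],o['ft_force'],o['time_s'])
for n in ['wrist','top','scene']:
    p,W=cloud(n); save(n+'4',p); P=p.astype(float); r,g,bl=P[...,0],P[...,1],P[...,2]
    box=lambda lo,hi:np.all((W>lo)&(W<hi),-1)
    C=W[box([.39,-.29,.034],[.5,-.17,.043])]
    if len(C)>30:
        f=least_squares(lambda q:np.minimum(0,.042-np.hypot(*(C[:,:2]-q).T))*50+0.02*np.hypot(*(C[:,:2]-q).T),C[:,:2].mean(0)) 
        print(n,'ring',len(C),'encl',np.round(cv2.minEnclosingCircle((C[:,:2]*1000).astype(np.float32))[0],1),cv2.minEnclosingCircle((C[:,:2]*1000).astype(np.float32))[1],'z',np.median(C[:,2]))
    B=W[box([.33,-.35,.125],[.62,-.1,.17])&(bl>70)&(bl>1.7*r)]
    if len(B)>30: print('  prongs',cv2.minAreaRect((B[:,:2]*1000).astype(np.float32)),np.round(B.min(0),3),np.round(B.max(0),3))
    G=W[box([.35,-.32,.009],[.62,-.12,.0155])]
    if len(G)>30: print('  base',cv2.minAreaRect((G[:,:2]*1000).astype(np.float32)))
E
python3 st.py
```

```text
16258 tool b [ -6.8  -0.3 118.5] a deg [0.27 0.2 ] med 0.0005774642662811627
world b [ 0.33157998 -0.23221986  0.12762705] a [ 0.002 -0.006  1.   ] [ 0.33802868 -0.23252957  0.2461551 ] [-0.43528713  0.49700483 -1.23078739] 7.4
wrist ring 4242 encl [ 444.6 -233.8] 41.971866607666016 z 0.038474162687633526
  prongs ((450.8309631347656, -233.30335998535156), (32.89213180541992, 104.33922576904297), 3.282904863357544) [ 0.432 -0.286  0.138] [ 0.469 -0.182  0.151]
  base ((445.0025634765625, -233.39523315429688), (109.50702667236328, 119.4025650024414), 3.159576892852783)
top ring 612 encl [ 445.  -233.4] 42.172706604003906 z 0.03824463151571211
  prongs ((478.1103210449219, -230.82382202148438), (86.150390625, 102.117919921875), 3.0028340816497803) [ 0.433 -0.284  0.138] [ 0.522 -0.182  0.154]
  base ((484.78985595703125, -231.14871215820312), (189.39935302734375, 120.08502960205078), 3.1271047592163086)
scene ring 276 encl [ 445.9 -230.4] 43.40885925292969 z 0.038000239482692766
  prongs ((480.7832946777344, -225.50379943847656), (88.18241882324219, 101.96883392333984), 4.372712135314941) [ 0.434 -0.28   0.132] [ 0.524 -0.178  0.15 ]
  base ((485.5785217285156, -227.06668090820312), (189.0303955078125, 124.65799713134766), 3.442706823348999)
```

Call:
carry_out(
  steps=[
    [[0, 4, 20, 0, 0, 0, 20], [0, 8, 40, 0, 0, 0, 20], [0, 8, 44, 0, 0, 0, 20], [15, 8, 44, 0, 0, 0, 20], [40, 8, 44, 0, 0, 0, 20]],
  ],
)

```text
time_s: 8.05
tcp_pos: [0.3795, -0.2383, 0.2037]
tool_rot: [1.0, 0.028, 0.003, -0.0]
ft_force: [-0.5, -0.2, -1.4]
finger_gap: 0.0273
gripper_force: 35.2
```

Call:
carry_out(
  steps=[
    [[25, 0, 0, 0, 0, 0, 20], [45, 0, 0, 0, 0, 0, 20], [60, 0, 0, 0, 0, 0, 20], [70, 0, 0, 0, 0, 0, 20], [73, 0, 0, 0, 0, 0, 20]],
  ],
)

```text
time_s: 8.55
tcp_pos: [0.4527, -0.234, 0.2034]
tool_rot: [1.0, 0.029, 0.002, -0.001]
ft_force: [-0.3, -0.5, -2.0]
finger_gap: 0.0275
gripper_force: 35.2
```

Call:
carry_out(
  steps=[
    [[0, 0, 0, 0, 0, 0, 20], [0, 0, 0, 0, 0, 0, 20], [0, 0, 0, 0, 0, 0, 20]],
  ],
)

```text
time_s: 8.85
tcp_pos: [0.4506, -0.2342, 0.2026]
tool_rot: [1.0, 0.028, 0.002, -0.001]
ft_force: [0.0, 0.2, -1.7]
finger_gap: 0.0275
gripper_force: 35.2
```

```bash
python3 st.py
```

```text
18327 tool b [ -5.   -0.9 118.4] a deg [-0.21  0.29] med 0.0008447161903942409
world b [ 0.44602803 -0.23326812  0.08424592] a [-0.007 -0.007  1.   ] [ 0.45071226 -0.23418937  0.20268933] [-0.67921634  0.10362805 -1.19771064] 8.9
wrist ring 443 encl [ 445.1 -233.5] 41.75469207763672 z 0.03894497790988649
  prongs ((481.5431213378906, -231.62603759765625), (92.07488250732422, 104.21826934814453), 2.960974931716919) [ 0.433 -0.286  0.138] [ 0.528 -0.182  0.156]
  base ((485.15740966796875, -231.18251037597656), (187.8768310546875, 119.42446899414062), 3.2322816848754883)
top ring 212 encl [ 445.  -233.2] 41.709228515625 z 0.03896781865692502
  prongs ((485.97943115234375, -208.3362579345703), (48.00104904174805, 109.39604949951172), 43.1680793762207) [ 0.433 -0.259  0.139] [ 0.523 -0.182  0.153]
  base ((484.69000244140625, -229.73805236816406), (190.1720733642578, 117.87071990966797), 2.3383915424346924)
scene ring 218 encl [ 445.6 -228.9] 43.072410583496094 z 0.037972930986984135
  prongs ((483.8251037597656, -209.0336456298828), (72.55571746826172, 98.20359802246094), 25.874818801879883) [ 0.433 -0.268  0.131] [ 0.523 -0.178  0.151]
  base ((485.39141845703125, -226.1392364501953), (188.8150634765625, 119.34744262695312), 3.218566656112671)
```

View pics/wrist4.png

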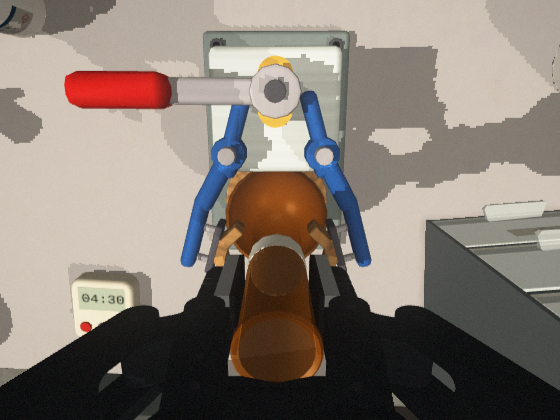

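The view shows the amber neck centred between the open pads (cork V pads at px (228, 240) and (322, 238)), with the lever still open at (120, 90). Now I lower it.

Call:
carry_out(
  steps=[
    [[0, 0, 8, 0, 0, 0, 20], [0, 0, 15, 0, 0, 0, 20], [0, 0, 20, 0, 0, 0, 20], [0, 0, 23, 0, 0, 0, 20], [0, 0, 25, 0, 0, 0, 20]],
  ],
)

```text
time_s: 9.55
tcp_pos: [0.4512, -0.2339, 0.177]
tool_rot: [1.0, 0.028, 0.001, -0.001]
ft_force: [-0.0, 0.8, -1.3]
finger_gap: 0.0272
gripper_force: 35.2
```

Call:
carry_out(
  steps=[
    [[0, 0, 1, 0, 0, 0, 20], [0, 0, 1, 0, 0, 0, 20], [0, 0, 1, 0, 0, 0, 20]],
  ],
)

```text
time_s: 9.85
tcp_pos: [0.4514, -0.2341, 0.1769]
tool_rot: [1.0, 0.028, 0.002, -0.001]
ft_force: [0.1, 1.3, -1.6]
finger_gap: 0.0276
gripper_force: 35.4
```

```bash
python3 held.py
```

```text
18279 tool b [ -5.3  -0.6 118. ] a deg [-0.03 -0.  ] med 0.0008410092270896286
world b [ 0.44645074 -0.23355404  0.05886903] a [-0.00414853 -0.00204474  0.9999893 ] [ 0.45138545 -0.2341113   0.17687408] [ 0.12140534  0.48939167 -0.73573958] 0.027563960670862555 35.38057565689087 9.9
```

Call:
carry_out(
  steps=[
    [[0, 0, 1, 0, 0, 0, 20], [0, 0, 1.5, 0, 0, 0, 20], [0, 0, 1.5, 0, 0, 0, 20]],
  ],
)

```text
time_s: 10.2
tcp_pos: [0.4517, -0.2343, 0.1767]
tool_rot: [1.0, 0.028, 0.002, -0.001]
ft_force: [-2.6, 0.9, 5.1]
finger_gap: 0.0272
gripper_force: 36.0
```

```bash
python3 held.py
```

```text
18182 tool b [ -5.3  -0.7 118.1] a deg [-0.03  0.  ] med 0.0009074262120786509
world b [ 0.44689178 -0.23372487  0.0585577 ] a [-0.00459723 -0.00176024  0.99998788] [ 0.45172534 -0.23431093  0.17671689] [-3.0056265   1.06988991  5.22845706] 0.027084835010523133 35.968292355537415 10.25
```

Call:
carry_out(
  steps=[
    [[-1, 0, -0.5, 0, 0, 0, 20], [-1, 0, -0.5, 0, 0, 0, 20], [-1, 0, -0.5, 0, 0, 0, 20]],
  ],
)

```text
time_s: 10.55
tcp_pos: [0.4507, -0.2343, 0.1763]
tool_rot: [1.0, 0.028, 0.002, -0.001]
ft_force: [-1.7, 0.8, 2.5]
finger_gap: 0.0272
gripper_force: 35.6
```

Call:
carry_out(
  steps=[
    [[0, 0, 0, 0, 0, 0, 32], [0, 0, 0, 0, 0, 0, 38], [0, 0, 0, 0, 0, 0, 46], [0, 0, 0, 0, 0, 0, 50], [0, 0, 0, 0, 0, 0, 50]],
  ],
)

```text
time_s: 11.05
tcp_pos: [0.4504, -0.2341, 0.1756]
tool_rot: [1.0, 0.028, 0.002, -0.001]
ft_force: [-0.3, -0.1, 0.3]
finger_gap: 0.0503
gripper_force: 0.0
```

```bash
python3 held.py
```

```text
18839 tool b [ -6.   -0.8 117.6] a deg [-0.82 -0.28] med 0.0008428597360640583
world b [ 0.44479822 -0.23339445  0.05800208] a [-0.01830148  0.0019992   0.99983052] [ 0.45041414 -0.23414158  0.17565598] [ 0.67583308 -0.02895668  0.59934377] 0.05025246895843706 0.0 11.1
```

Call:
carry_out(
  steps=[
    [[0, 0, -15, 0, 0, 0, 50], [0, 0, -40, 0, 0, 0, 50], [0, 0, -70, 0, 0, 0, 50], [20, -35, -70, 0, 0, 0, 10], [42, -71, -70, 0, 0, 0, 0]],
  ],
)

```text
time_s: 11.6
tcp_pos: [0.4892, -0.1616, 0.248]
tool_rot: [1.0, 0.026, 0.004, -0.0]
ft_force: [0.3, -0.6, -0.4]
finger_gap: 0.0218
gripper_force: 0.0
```

Call:
carry_out(
  steps=[
    [[0, 0, 0, 0, 0, 0, 0], [0, 0, 0, 0, 0, 0, 0], [0, 0, 0, 0, 0, 0, 0]],
  ],
)

```text
time_s: 11.9
tcp_pos: [0.4877, -0.1616, 0.2458]
tool_rot: [1.0, 0.028, 0.002, -0.001]
ft_force: [-0.1, -0.5, -0.1]
finger_gap: 0.0003
gripper_force: 0.0
```

```bash
cat > lev.py <<'E'
from h import *
p,W=cloud('wrist'); save('lev',p); o=robot.get_obs(); print(o['tcp_pos'],o['finger_gap'],o['time_s'],o['joint_pos'])
c,s=np.cos(np.radians(3.1)),np.sin(np.radians(3.1)); S=lambda X:np.array([[c,s],[-s,c]])@(np.array(X)[:2]*1000-[444.8,-233.5])-[82,0]
print('tcp rel pivot',S(o['tcp_pos']))
for n in ['wrist','top','scene']:
    if n!='wrist': p,W=cloud(n)
    P=p.astype(float); r,g,b=P[...,0],P[...,1],P[...,2]
    L=W[np.all((W>[.45,-.34,.14])&(W<[.66,-.08,.19]),-1)&(r>80)&(r>2.5*g)&(r>2.5*b)]
    if len(L)>5:
        m=cv2.minAreaRect((L[:,:2]*1000).astype(np.float32)); q=S(np.array(m[0])/1000); print(n,len(L),m[1:],'grip rel pivot',q,'lever deg',np.degrees(np.arctan2(q[0],q[1]))+5,'z',np.percentile(L[:,2],[5,50,95]))
E
python3 lev.py
```

```text
[ 0.48761824 -0.16181787  0.24574759] 0.00014957945407651792 11.95 [-0.45884667 -0.02680533  1.87059574  0.00316145  1.29595985  1.05582963]
tcp rel pivot [-35.367935   69.2616806]
wrist 2038 ((15.616584777832031, 45.06403350830078), 2.5348713397979736) grip rel pivot [ 0.79270414 69.7234674 ] lever deg 5.651382479667219 z [0.1627685  0.16789296 0.1695642 ]
top 36 ((9.41128158569336, 13.99320125579834), 71.57527160644531) grip rel pivot [ 1.68551946 87.31263335] lever deg 6.105924240586787 z [0.15885155 0.16802742 0.16995359]
scene 88 ((15.797355651855469, 90.56499481201172), 9.571322441101074) grip rel pivot [ 2.12471297 54.041893  ] lever deg 7.2514832864845165 z [0.1542403  0.16438714 0.16931956]
```

View pics/lev.png

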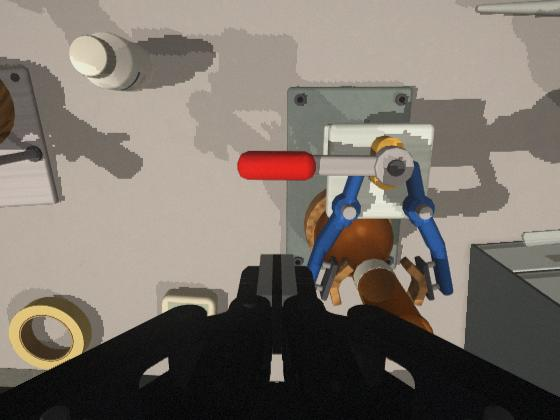

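Call:
carry_out(
  steps=[
    [[0, 0, 30, 0, 0, 0, 0], [0, 0, 60, 0, 0, 0, 0], [0, 0, 78, 0, 0, 0, 0], [0, 0, 83, 0, 0, 0, 0], [0, 0, 83, 0, 0, 0, 0]],
  ],
)

```text
time_s: 12.55
tcp_pos: [0.4877, -0.1612, 0.1623]
tool_rot: [1.0, 0.028, 0.001, -0.001]
ft_force: [-0.3, -0.3, 0.4]
finger_gap: 0.0002
gripper_force: 0.0
```

Call:
carry_out(
  steps=[
    [[10, -1, 0, 0, 0, 0, 0], [16, -1, 0, 0, 0, 0, 0], [25, -3, 0, 0, 0, 0, 0], [33, -4, 0, 0, 0, 0, 0], [43, -3.5, 0, 0, 0, 0, 0]],
  ],
)

```text
time_s: 13.05
tcp_pos: [0.5313, -0.1547, 0.1633]
tool_rot: [1.0, 0.028, 0.001, -0.001]
ft_force: [-4.6, -0.3, 1.4]
finger_gap: 0.0001
gripper_force: 1.9
```

Call:
carry_out(
  steps=[
    [[9, 1.5, 0, 0, 0, 0, 0], [18, 4.5, 0, 0, 0, 0, 0], [27, 8.5, 0, 0, 0, 0, 0], [35, 14, 0, 0, 0, 0, 0], [43, 20.5, 0, 0, 0, 0, 0]],
  ],
)

```text
time_s: 13.55
tcp_pos: [0.5757, -0.1728, 0.1628]
tool_rot: [1.0, 0.028, 0.001, -0.002]
ft_force: [-3.9, 2.6, -0.2]
finger_gap: 0.0002
gripper_force: 1.9
```

```bash
python3 lev.py
```

```text
[ 0.57727506 -0.17402538  0.16324496] -0.0002029536798859088 13.6 [-0.41124913  0.24526271  1.73541753  0.0046633   1.15642952  1.10194047]
tcp rel pivot [53.49751857 52.22349366]
wrist 4239 ((47.24066925048828, 15.66745376586914), 31.56707763671875) grip rel pivot [61.88648396 32.37219426] lever deg 67.38638871301869 z [0.161916   0.16785705 0.16946322]
scene 46 ((48.88938903808594, 35.593196868896484), 67.41619110107422) grip rel pivot [65.73967753 41.51676874] lever deg 62.726242013176766 z [0.15451104 0.16391037 0.1708533 ]
```

Call:
carry_out(
  steps=[
    [[6, 8, 0, 0, 0, 0, 0], [12, 17, 0, 0, 0, 0, 0], [15, 24, 0, 0, 0, 0, 0], [17.5, 30, 0, 0, 0, 0, 0], [19, 36, 0, 0, 0, 0, 0]],
  ],
)

```text
time_s: 14.2
tcp_pos: [0.5962, -0.2075, 0.1632]
tool_rot: [1.0, 0.028, 0.001, -0.002]
ft_force: [-4.7, 5.9, 0.9]
finger_gap: -0.0001
gripper_force: 2.9
```

Call:
carry_out(
  steps=[
    [[1, 4, 0, 0, 0, 0, 0], [1, 7, 0, 0, 0, 0, 0], [1, 7, 0, 0, 0, 0, 0]],
  ],
)

```text
time_s: 14.5
tcp_pos: [0.5968, -0.21, 0.1631]
tool_rot: [1.0, 0.027, 0.0, -0.007]
ft_force: [-5.6, 15.1, 5.2]
finger_gap: 0.0
gripper_force: 7.3
```

```bash
python3 lev.py
```

```text
[ 0.59677127 -0.21002056  0.16303868] 0.000261361641282069 14.55 [-0.45474065  0.30979777  1.65491982  0.01267247  1.18239037  1.05595385]
tcp rel pivot [71.01862945 15.22665892]
wrist 2712 ((15.5020170211792, 32.93383026123047), 89.44554138183594) grip rel pivot [76.81561835 -6.79476165] lever deg 100.05496853564354 z [0.16229623 0.16789269 0.1695462 ]
scene 43 ((16.300426483154297, 17.70053482055664), 17.51460838317871) grip rel pivot [55.16229773  2.564022  ] lever deg 92.33872621198793 z [0.15227604 0.16293677 0.16890352]
```

Call:
carry_out(
  steps=[
    [[0, -12, 0, 0, 0, 0, 0], [0, -35, 0, 0, 0, 0, 0], [0, -40, -40, 0, 0, 0, 0], [0, -40, -90, 0, 0, 0, 0], [-30, -20, -130, 0, 0, 0, 0]],
  ],
)

```text
time_s: 15.15
tcp_pos: [0.5721, -0.1953, 0.2947]
tool_rot: [1.0, 0.03, 0.006, 0.001]
ft_force: [-0.1, -1.4, 0.4]
finger_gap: -0.0001
gripper_force: 0.0
```

Call:
carry_out(
  steps=[
    [[-40, 0, 0, 0, 0, 0, 0], [-80, 0, 0, 0, 0, 0, 0], [-110, 10, 0, 0, 0, 0, 0], [-110, 10, 0, 0, 0, 0, 0], [-110, 10, 0, 0, 0, 0, 0]],
  ],
)

```text
time_s: 15.65
tcp_pos: [0.4598, -0.2129, 0.2913]
tool_rot: [1.0, 0.027, 0.004, 0.001]
ft_force: [1.4, -0.0, 0.5]
finger_gap: -0.0002
gripper_force: 0.0
```

```bash
python3 lev.py
python3 - <<'E'
from h import *
from scipy.optimize import least_squares
p,W=cloud('wrist'); P=p.astype(float)
A=W[np.all((W>[.38,-.3,.05])&(W<[.5,-.17,.23]),-1)&(P[...,0]>1.8*P[...,2])]
def res(q):
    a=np.array([q[3],q[4],1]); a/=np.linalg.norm(a); d=A-q[:3]; s=d@a
    r=np.linalg.norm(d-np.outer(s,a),axis=1); sph=np.linalg.norm(d,axis=1)-.036
    cyl=np.where((s>.043)&(s<.15),r-.014,9); return np.where(abs(sph)<abs(cyl),sph,cyl)
q=least_squares(res,[.445,-.2335,.058,0,0],loss='soft_l1',f_scale=.002).x
print(len(A),np.round(q,4),np.median(abs(res(q))))
E
```

```text
[ 0.46012298 -0.21248591  0.29104079] 0.0002541911067325216 15.7 [-0.57335876 -0.08135441  1.83700999  0.00378561  1.379707    0.94126057]
tcp rel pivot [-65.56302793  20.15468887]
wrist 921 ((15.503437995910645, 23.160493850708008), 88.58842468261719) grip rel pivot [58.27770982 -4.57095129] lever deg 99.48475309149889 z [0.16278636 0.16767239 0.16952562]
top 190 ((14.0942964553833, 42.194515228271484), 89.09954833984375) grip rel pivot [68.44451024 -4.37896274] lever deg 98.66069676566003 z [0.15632564 0.16746994 0.170838  ]
scene 111 ((43.34269332885742, 15.16290283203125), 0.6199585795402527) grip rel pivot [70.62654268  0.68081931] lever deg 94.4477024748595 z [0.15394741 0.16278019 0.16951547]
4827 [ 0.4443 -0.2334  0.0583 -0.0036  0.006 ] 0.0007034640845180219
```

View pics/lev.png

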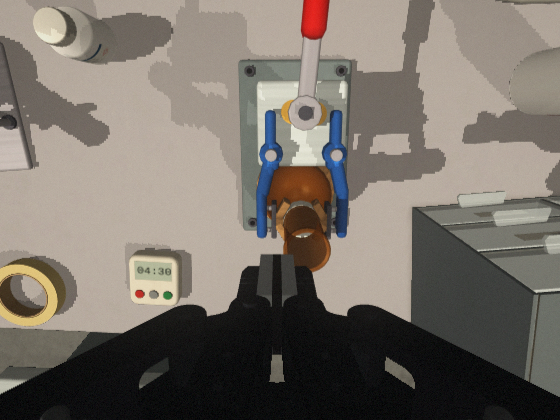

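The prongs are closed on the neck at px (303, 215) and the lever points straight back at (314, 15), at its stop. The flask is upright to within 0.4° and sits on its seat, and the robot is clear of everything, so I hand in.

```bash
python3 -c "
from cell import job; print(job.close_job())"
```

```text
the job is handed in; nothing more can be done
None
```

The amber flask stands upright in the cork ring (about 0.4° off vertical, bulb within about 1 mm of its seat), the prongs are closed on its neck with the lever at its stop, and the job was handed in at about 16 s; the clear flask and bottles were not touched, though I did not re-measure them, and no verdict came back.

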